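# Reverse a run of pipe fittings from the sorting tray into the carrying tray

### The arm

A 7-joint arm with a two-finger parallel gripper is mounted at the origin on the work surface. World frame = base frame: x ahead of the robot, y to its left, z up, the work surface at z = 0. Lengths are in m, angles in rad, forces in N, time in s.
With the tool pointing down it reaches from about 0.35 to 0.9 m from the base axis. Payload 7.2 kg.
Tool frame: the origin (TCP) lies midway between the tips of the shut fingers; the grasp point (between the pads) lies 19 mm behind it (arm.grip_point_offset is the distance from the TCP to the grasp point, in m); x points along the fingers, y is the direction in which the jaws open and shut, and the axes are right-handed (so a half turn about x gives the same grasp; the last joint's range is limited). The gripper opens to 88 mm and grips with 3 to 60 N. Pads are 20 mm wide; open, the fingers measure 115 mm over their backs; the gripper's body (75 mm by 178 mm) begins 61 mm behind the grasp point.
Start: joints at [1.041, 0.411, -0.013, 1.596, 0.006, 1.134, -0.082], TCP at [0.278, -0.56, 0.223] pointing down, gripper open.
Joint ranges: [-2.95, 2.95], [-0.29, 1.99], [-1.47, 1.44], [0.14, 2.54], [-1.03, 4.17], [0.13, 1.85], [-2.86, 2.86]. Speed limits (rad/s): [2.39, 2.39, 3.01, 3.01, 3.14, 3.14, 3.14].

### API

Orientations are given as a unit quaternion [w, x, y, z].
In Python, from bench import arm gives the robot as it stands.
- The arm moves only by the shell command python3 -m jog 'ROWS' [FORCE]. ROWS is JSON, a list of rows, each an object of numbers: "dx", "dy", "dz": the shift along the tool's x, y, z in cm; "roll": the turn about the tool's x in rad; "fingers": the closure in counts, from 0 (fully open) to 255 (shut). In form: [{"dx": .., "dy": .., "dz": .., "roll": .., "fingers": ..}, ...]. A call has 1 to 10 rows; each row shifts and turns the commanded pose from where the row before left it, along the tool's axes as they then stand; what a row does not reach is not made up. A row lasts 1/12 s, in which the tool goes at most 41.7 mm and 7.16 degrees, less where a joint would pass 70% of its speed; a pose out of reach is approached as far as the arm can. A call with a gripper value outside its range is refused whole. The fingers move at their own pace and stop on an object; FORCE is the grip in N (left out, the last holds). Time passes only in rows, so rows that do not move let the fingers close. It gives the time, the measured TCP pose, the force and the opening at its end, in the units of the state.
- arm.observe(): the state, without advancing time (a new reading comes with each control period).
- arm.grab_frame(name): name is "side" or "top" or "wrist"; returns a dict with "frame" (400x640x3 uint8, red, green, blue), "K" (3x3 intrinsics, pixels), "rvec" (rotation vector, rad) and "tvec" (3), from world to camera coordinates, as OpenCV has them; the wrist camera has in their place "hand_eye" (4x4, takes a point from camera to tool coordinates, whose origin is the TCP and whose axes are the tool frame's). Camera axes: x right, y down, z forward; pixel columns grow to the right and rows downward; lengths in m; the calibration is good to about 2 mm. The wrist camera is an equidistant fisheye: a pixel r from the principal point sees the ray r / f radians off the axis. A picture is of the moment at which its call begins: read the wrist's pose just before it. There is no depth.
- arm.sign_off(): hands the job in, once; it reports no verdict.
The state is a dict: "t": time; "q": joint angles; "joint_velocities": joint speeds; "tau": joint torques, N m; "ee_pos": TCP position; "orientation": TCP orientation; "wrist_force": force on the tool from outside, world axes, zero at the start; "wrist_torque": the same for the moment, N m; "grip_width": finger opening in m.
Only numpy, scipy, OpenCV 4.12 (cv2) and the standard library are available. Lean on these libraries where they do the work, as an engineer would, in place of code of your own. Each camera call takes 0.05 s, during which the arm holds its last target. There are 200 camera calls.

### The job

The plumber has set out four pipe fittings in the wooden tray in the order they go along his pipe, but he will start from the other end: move them one at a time, in any sequence, straight into the metal tray so that the row is reversed, the fitting now at the robot's left-hand end going to the right-hand end bay, and so on. Stand each one upright on its present foot, flat on the liner near the middle of its own bay, and do not knock over the oil bottle.

Things in the scene. Friction and masses are not known exactly. Their poses are not given: they have to be found in the camera images.
- elbow_centre (a point): 90-degree galvanised pipe elbow, 51 mm high, loose, 0.15 kg. Stands on its round foot (36 mm across); its top bends into a level arm along its +y, ending 33 mm from the foot's axis in a 36 mm round mouth. Arm roughly along the row. Point: on the foot's axis, 25.5 mm above its underside; z up. Grasp over the bend, on this axis, closing along its x (31-32 mm wide from 9 to 49 mm up).
- tee_centre (a point): galvanised pipe tee, 51 mm high, loose, 0.20 kg. Stands on its branch as a foot (36 mm across); its run lies level on top, a 66 mm bar along its y (axis 33 mm up) with a 36 mm round mouth at each end, clear above the tray's walls. Point: on the foot's axis, 25.5 mm above its underside; z up. Grasp at the middle, closing along its x (31 mm wide).
- coupling_centre (a point): straight galvanised pipe coupling: an upright round sleeve 36 mm across and 50 mm high with an open mouth on top, loose, 0.14 kg. Point: on its axis, half-way up (25 mm above its underside); z up. Grasp from any side (35 mm wide).
- union_centre (a point): galvanised pipe union, 50 mm high, loose, 0.28 kg: a round foot 36 mm across, a large hexagon nut from 16 to 36 mm up, and a round collar 33 mm across with an open mouth on top. Point: on its axis, half-way up (25 mm); z up. Grasp the nut closing along its x, where two flats lie 46 mm apart (53 mm over the corners).
- wood_tray: wooden tray holding the fittings at the start, fixed, 78 (x) by 322 mm (y): four bays in a row along y, centred 39 and 117 mm either side of its origin, one fitting in each, in any order. Origin: centre of its underside; +y is the robot's left. Bay floor 8 mm above the table, long sides 13, ends and dividers 16 mm. Either tray may be the nearer one to the robot.
- bay1: first of four bays of the metal tray from the robot's left (+y): a black rubber liner, 60 by 66 mm, in a fixed bright sheet-metal tray of 68 by 322 mm; bays 78 mm apart. Origin: centre of the liner's top, 8 mm above the table, where the foot is to stand; y along the row to the left, z up. Long sides, 31 mm from the centre, rise 5 mm above the liner; dividers and ends 8 mm.
- bay2: second bay of the metal tray from the robot's left; as bay1, origin at the centre of its liner's top.
- bay3: third bay of the metal tray from the robot's left; as bay1, origin at the centre of its liner's top.
- bay4: fourth (right-hand end) bay of the metal tray from the robot's left; as bay1, origin at the centre of its liner's top.
- oil_bottle_centre (a point): small yellow plastic oil bottle with a black nozzle, 52 mm across and 134 mm high, loose, standing to the left of the trays. Point: on its axis, 50 mm above the table. It must not be knocked over.
Mind the look-alikes: they are no part of the job. What is shaped like the part that bears tee_centre but green, pink or red is not meant.

How it is judged:
By the outcome, as a careful person would: the job done as asked, in the order asked, and still so for the second after the job is handed in, with the robot touching nothing.
It also fails if it takes over 102 s, if anything falls off the work surface, if the arm or the gripper's body presses on something with over 40 N, if the wrist force passes 120 N, or if a joint passes its speed limit or range.

## Working session

There is one attempt and no reset: what is moved stays moved. The work goes in short steps, Python scripts to look and compute and a shell command to move; the robot and the scene stay as the last step left them, time stands still between calls to the robot, and variables do not carry over. Pictures are saved under pics/ and viewed, about 12 in all and at most 16, crops included, and the job is handed in when it is done.

```bash
mkdir -p pics
python3 - <<'E'
from bench import arm
import cv2
s=arm.observe(); print({k:s[k] for k in('t','ee_pos','orientation','grip_width')}, arm.grip_point_offset)
for n in('top','side'):
    f=arm.grab_frame(n); cv2.imwrite(f'pics/{n}0.png',f['frame'][:,:,::-1]); print(n,f['K'],f['rvec'],f['tvec'])
E
```

```text
{'t': 0.0, 'ee_pos': array([ 0.27818407, -0.55909611,  0.22182112]), 'orientation': array([-0.16127629, -0.68816437, -0.16237556,  0.68851575]), 'grip_width': 0.08770716998005366} 0.0187
top [[435.08075349   0.         322.5666202 ]
 [  0.         435.08075349 198.9070173 ]
 [  0.           0.           1.        ]] [ 2.12049793 -2.10283022  0.22938651] [0.03629572 0.50638991 0.82290411]
side [[432.40121969   0.         326.71823048]
 [  0.         432.40121969 198.46072885]
 [  0.           0.           1.        ]] [ 0.56927132 -2.59668256  1.33001659] [0.45071355 0.15531392 0.78281103]
```

View pics/top0.png

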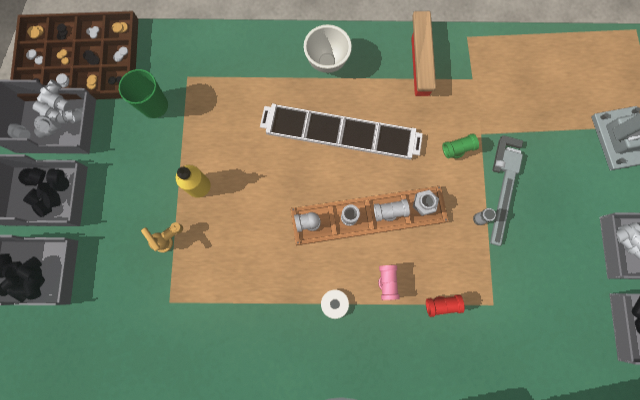

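View pics/side0.png

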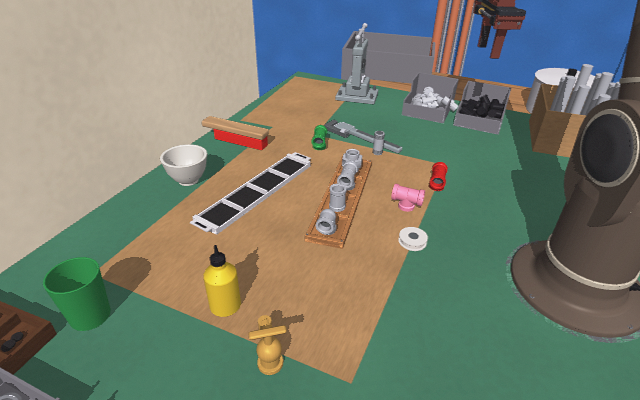

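```bash
cat > h.py <<'E'
import numpy as np, cv2
from bench import arm
from scipy.spatial.transform import Rotation as R
def px2w(f,uv,z):
    "pixels of a pinhole frame -> world points on plane z"
    Rm=cv2.Rodrigues(np.array(f['rvec'],float))[0]; t=np.array(f['tvec']).ravel()
    c=-Rm.T@t; p=cv2.undistortPoints(np.array(uv,float).reshape(-1,1,2),f['K'],None)[:,0]
    d=np.c_[p,np.ones(len(p))]@Rm
    return c+d*((np.asarray(z)-c[2])/d[:,2])[:,None]
def w2px(f,P): return cv2.projectPoints(np.array(P,float).reshape(-1,1,3),np.array(f['rvec'],float),np.array(f['tvec'],float),f['K'],None)[0][:,0]
def pose():
    s=arm.observe(); q=s['orientation']; return np.array(s['ee_pos']),R.from_quat([q[1],q[2],q[3],q[0]]).as_matrix()
def wrist_px2w(f,uv,z,p,Rt):
    K=f['K']; d=(np.array(uv,float)-[K[0][2],K[1][2]])/K[0][0]; r=np.linalg.norm(d,axis=1)
    ray=np.c_[d/np.maximum(r,1e-9)[:,None]*np.sin(r)[:,None],np.cos(r)]
    H=np.array(f['hand_eye']); c=p+Rt@H[:3,3]; D=ray@(Rt@H[:3,:3]).T
    return c+D*((np.asarray(z)-c[2])/D[:,2])[:,None]
E
python3 - <<'E'
from h import *
f=arm.grab_frame('top'); c=f['frame'][95:245,255:455,::-1]
cv2.imwrite('pics/crop1.png',cv2.resize(c,None,fx=4,fy=4,interpolation=cv2.INTER_CUBIC))
p,Rt=pose(); print(Rt.round(3))
print(px2w(f,[(307,222),(350,214),(391,210),(427,202),(188,174)],[.055,.058,.055,.058,.134]).round(3))
print(w2px(f,[p,[.5,0,0],[.5,.1,0]]))
E
```

```text
[[-0.001  0.446 -0.895]
 [ 0.001 -0.895 -0.446]
 [-1.    -0.001  0.   ]]
[[ 0.459  0.071  0.055]
 [ 0.475 -0.014  0.058]
 [ 0.484 -0.097  0.055]
 [ 0.501 -0.169  0.058]
 [ 0.534  0.29   0.134]]
[[713.53134516 324.60687116]
 [341.4083659  207.15176476]
 [294.51831922 206.74435142]]
```

View pics/crop1.png

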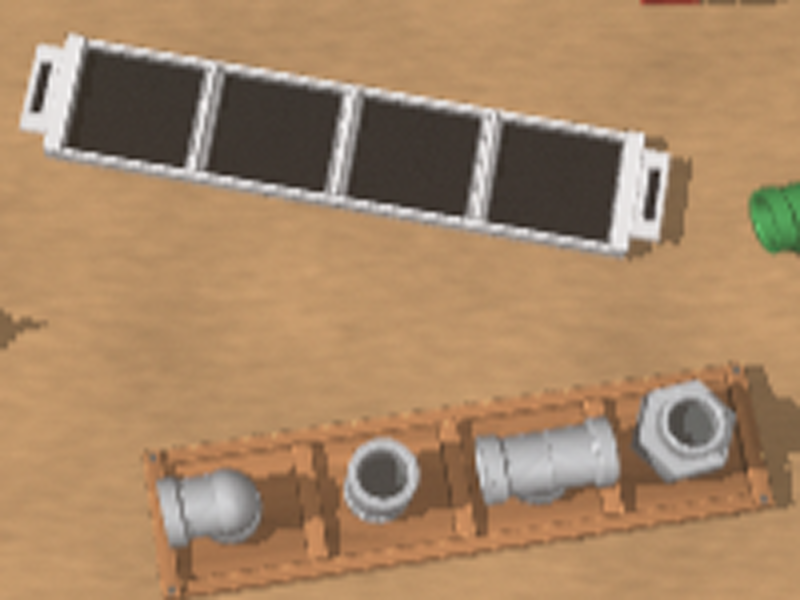

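```bash
cat >> h.py <<'E'
def plan(x,y,z,yaw):
    "yaw: heading of jaw axis (tool y) in world, mod pi; prints roll first, then shifts (cm) in tool axes after the roll"
    p,Rt=pose(); cur=np.arctan2(Rt[1,1],Rt[0,1])
    d=(yaw-cur+np.pi/2)%np.pi-np.pi/2   # ccw turn wanted
    Rn=R.from_rotvec([0,0,d]).as_matrix()@Rt
    print('roll',round(-d,3),'dx dy dz cm',(Rn.T@(np.array([x,y,z])-p)*100).round(2),'cur',p.round(4),'jaw',round(np.degrees(cur),1))
E
python3 - <<'E'
from h import *
f=arm.grab_frame('top'); g=cv2.cvtColor(f['frame'],cv2.COLOR_RGB2GRAY)
m=(g<70).astype(np.uint8); m[:, :262]=0; m[:,425:]=0; m[:100]=0; m[170:]=0
n,l,st,ce=cv2.connectedComponentsWithStats(m); k=[i for i in range(1,n) if st[i,4]>200]
k.sort(key=lambda i:ce[i,0]); P=px2w(f,ce[k],[.008]*len(k)); print(st[k,4],P.round(4), np.linalg.norm(np.diff(P,axis=0),axis=1))
d=P[0]-P[-1]; print('metal yaw of +y axis deg',np.degrees(np.arctan2(d[1],d[0])))
c=lambda L:[(254.6+x/4,94.6+y/4) for x,y in L]
print(px2w(f,c([(233,502),(382,473),(547,462),(697,423)]),[.05,.058,.05,.058]).round(4))
W=px2w(f,c([(155,455),(740,368),(768,500),(175,592)]),[.016]*4);print(W.round(4),W.mean(0))
for a,b in(((610,452),(486,470)),((233,502),(170,512))):
  q=px2w(f,c([a,b]),[.041]*2); d=q[1]-q[0]; print(np.degrees(np.arctan2(d[1],d[0])))
fw=arm.grab_frame('wrist'); print(fw['K'],np.array(fw['hand_eye']).round(3))
plan(.48,-.05,.25,np.radians(10))
E
```

```text
[717 712 719 725] [[ 0.6889  0.1173  0.008 ]
 [ 0.6755  0.0404  0.008 ]
 [ 0.662  -0.0362  0.008 ]
 [ 0.6487 -0.1131  0.008 ]] [0.07808441 0.07771665 0.07808394]
metal yaw of +y axis deg 80.08954758350805
[[ 0.4633  0.0596  0.05  ]
 [ 0.4772 -0.0145  0.058 ]
 [ 0.4851 -0.0982  0.05  ]
 [ 0.5041 -0.1727  0.058 ]]
[[ 0.4934  0.1014  0.016 ]
 [ 0.5431 -0.2075  0.016 ]
 [ 0.4724 -0.2186  0.016 ]
 [ 0.4217  0.0895  0.016 ]] [ 0.48265433 -0.05879868  0.016     ]
98.85666853445733
99.63201230728401
[[309.70691629   0.         313.79977075]
 [  0.         309.70691629 199.7935061 ]
 [  0.           0.           1.        ]] [[ 0.001 -0.298  0.955 -0.161]
 [ 1.    -0.    -0.001  0.001]
 [ 0.     0.955  0.298 -0.083]
 [ 0.     0.     0.     1.   ]]
roll -1.284 dx dy dz cm [ -2.79  28.7  -46.66] cur [ 0.2784 -0.5594  0.2223] jaw -63.5
```

```bash
R='{"dz":-4,"roll":-0.12,"dx":-0.3}'
python3 -m jog '[{"dz":-4,"roll":-0.12,"dx":-0.3},{"dz":-4,"roll":-0.12,"dx":-0.3},{"dz":-4,"roll":-0.12,"dx":-0.3},{"dz":-4,"roll":-0.12,"dx":-0.3},{"dz":-4,"roll":-0.12,"dx":-0.3},{"dz":-4,"roll":-0.12,"dx":-0.3},{"dz":-4,"roll":-0.12,"dx":-0.3},{"dz":-4,"roll":-0.12,"dx":-0.3},{"dz":-4,"roll":-0.12,"dx":-0.3},{"dz":-4,"roll":-0.09,"dx":-0.3}]'
python3 -c "
from h import *
plan(.485,-.05,.25,np.radians(9))"
```

```text
roll -1.266 dx dy dz cm [ -2.79  28.37 -47.08] cur [ 0.2784 -0.5594  0.2223] jaw -63.5invalid input at $[0]: expected keys dx, dy, dz, roll, fingers
```

```bash
python3 -m jog '[{"dx":-0.3,"dy":0,"dz":-4,"roll":-0.12,"fingers":0},{"dx":-0.3,"dy":0,"dz":-4,"roll":-0.12,"fingers":0},{"dx":-0.3,"dy":0,"dz":-4,"roll":-0.12,"fingers":0},{"dx":-0.3,"dy":0,"dz":-4,"roll":-0.12,"fingers":0},{"dx":-0.3,"dy":0,"dz":-4,"roll":-0.12,"fingers":0},{"dx":-0.3,"dy":0,"dz":-4,"roll":-0.12,"fingers":0},{"dx":-0.3,"dy":0,"dz":-4,"roll":-0.12,"fingers":0},{"dx":-0.3,"dy":0,"dz":-4,"roll":-0.12,"fingers":0},{"dx":-0.3,"dy":0,"dz":-4,"roll":-0.12,"fingers":0},{"dx":-0.3,"dy":0,"dz":-4,"roll":-0.12,"fingers":0}]'
python3 -c "
from h import *
plan(.485,-.05,.25,np.radians(9))"
```

```text
t: 1.08
ee_pos: [0.4822, -0.24, 0.2526]
orientation: [0.524, 0.475, 0.524, -0.475]
wrist_force: [1.0, 0.4, -0.0]
grip_width: 0.088
roll -0.059 dx dy dz cm [  0.27   3.25 -18.72] cur [ 0.4822 -0.24    0.2526] jaw 5.6
```

```bash
python3 -m jog '[{"dx":0,"dy":0.6,"dz":-3.1,"roll":-0.059,"fingers":0},{"dx":0,"dy":0.6,"dz":-3.1,"roll":0,"fingers":0},{"dx":0,"dy":0.6,"dz":-3.1,"roll":0,"fingers":0},{"dx":0,"dy":0.6,"dz":-3.1,"roll":0,"fingers":0},{"dx":0,"dy":0.4,"dz":-3.1,"roll":0,"fingers":0},{"dx":0,"dy":0.4,"dz":-3.1,"roll":0,"fingers":0},{"dx":0,"dy":0,"dz":0,"roll":0,"fingers":0},{"dx":0,"dy":0,"dz":0,"roll":0,"fingers":0}]'
python3 - <<'E'
from h import *
p,Rt=pose(); f=arm.grab_frame('wrist'); np.savez('w1.npz',p=p,Rt=Rt,**f)
cv2.imwrite('pics/w1.png',cv2.resize(f['frame'][:,:,::-1],(800,500),interpolation=cv2.INTER_CUBIC)); print(p)
E
```

```text
t: 1.75
ee_pos: [0.4871, -0.052, 0.2529]
orientation: [0.537, 0.46, 0.537, -0.46]
wrist_force: [0.7, -0.9, 0.1]
grip_width: 0.0876
[ 0.48708418 -0.05203132  0.25288814]
```

View pics/w1.png

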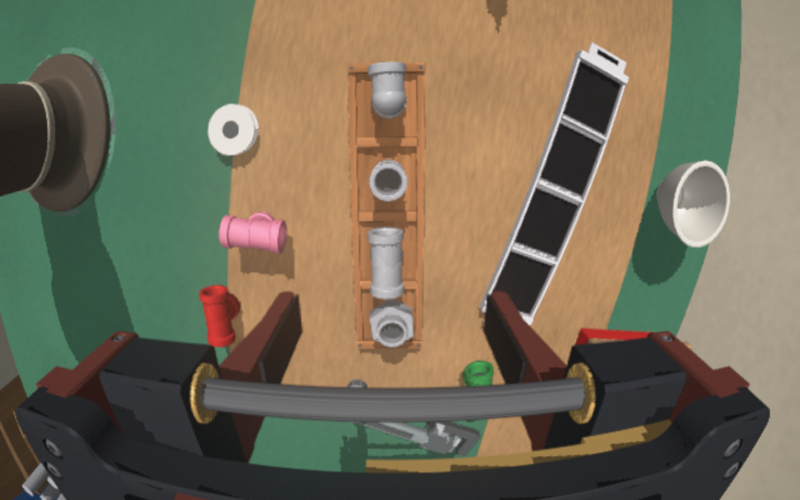

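Run:
```python
from h import *
f=dict(np.load('w1.npz')); c=f['frame'][45:285,270:350,::-1]
a=cv2.resize(c[:130],None,fx=4.5,fy=4.5,interpolation=cv2.INTER_CUBIC); b=cv2.resize(c[110:],None,fx=4.5,fy=4.5,interpolation=cv2.INTER_CUBIC)
cv2.imwrite('pics/w1c.png',np.hstack([a,b])) if a.shape==b.shape else print(a.shape,b.shape)
```

```text
(no output)
```

View pics/w1c.png

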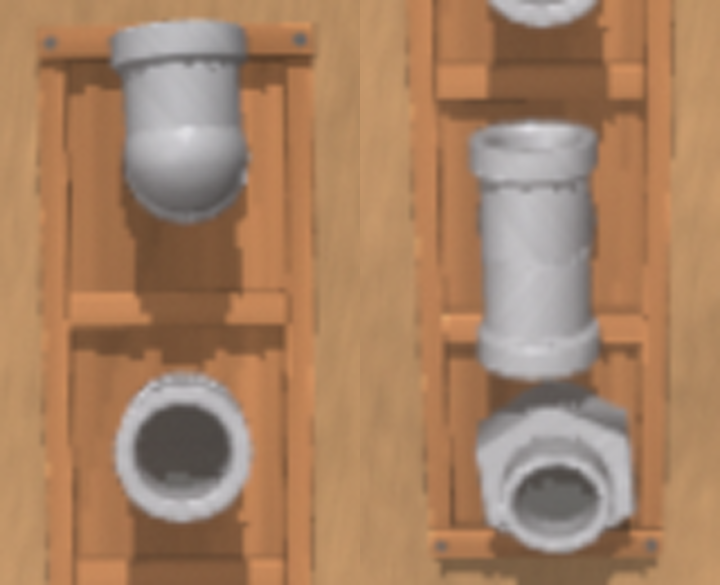

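Run:
```python
from h import *
f=dict(np.load('w1.npz')); p,Rt=f['p'],f['Rt']
A=lambda L:[(269.6+x/4.5,44.6+y/4.5) for x,y in L]
B=lambda L:[(269.6+(x-360)/4.5,154.6+y/4.5) for x,y in L]
w=lambda L,z:wrist_px2w(f,L,[z]*len(L),p,Rt)
print('elbow',w(A([(185,160)]),.041),'coup',w(A([(183,447)]),.058),'tee',w(B([(537,252)]),.041),'union',w(B([(556,496)]),.058))
C=w(B([(478,447),(543,410),(628,420),(633,500),(490,520)]),.044);u=w(B([(556,496)]),.058)[0]
print('corners r,ang',[(round(np.hypot(*(c-u)[:2]),4),round(np.degrees(np.arctan2(*(c-u)[1::-1])),1)) for c in C])
for P in (A([(185,160),(180,45)]),B([(537,350),(535,150)])):
  q=w(P,.041);d=q[1]-q[0];print(np.degrees(np.arctan2(d[1],d[0])))
# wood tray corners top of ends & metal bay check
q=w(B([(440,545),(652,545)])+A([(50,42),(300,40)]),.016);print(q.round(4),q.mean(0))
g=cv2.cvtColor(f['frame'],cv2.COLOR_RGB2GRAY);m=(g<65).astype(np.uint8);m[:,:385]=0;m[:,505:]=0;m[:40]=0;m[232:]=0
n,l,st,ce=cv2.connectedComponentsWithStats(m);k=[i for i in range(1,n) if st[i,4]>300];print(st[k,4],w(ce[k],.008).round(4))
```

```text
elbow [[0.46702112 0.05951249 0.041     ]] coup [[ 0.47807021 -0.01472067  0.058     ]] tee [[ 0.48925975 -0.10111874  0.041     ]] union [[ 0.50516755 -0.16886335  0.058     ]]
corners r,ang [(np.float64(0.0249), np.float64(168.0)), (np.float64(0.0215), np.float64(109.0)), (np.float64(0.0277), np.float64(48.9)), (np.float64(0.0251), np.float64(-13.1)), (np.float64(0.026), np.float64(-132.1))]
101.17302009322884
99.03037833523352
[[ 0.4735 -0.2169  0.016 ]
 [ 0.543  -0.2061  0.016 ]
 [ 0.4237  0.0904  0.016 ]
 [ 0.4929  0.1013  0.016 ]] [ 0.48326705 -0.05784011  0.016     ]
[1528 1587 1559  923] [[ 0.6889  0.1151  0.008 ]
 [ 0.6755  0.039   0.008 ]
 [ 0.662  -0.0369  0.008 ]
 [ 0.649  -0.1017  0.008 ]]
```

```bash
python3 -c "
from h import *
plan(.4665,.0595,.022,np.radians(10.5))"
```

```text
roll -0.032 dx dy dz cm [ 23.07   0.04 -11.52] cur [ 0.4871 -0.0537  0.2527] jaw 8.7
```

```bash
python3 -m jog '[{"dx":3,"dy":0,"dz":-2.88,"roll":-0.032,"fingers":0},{"dx":3,"dy":0,"dz":-2.88,"roll":0,"fingers":0},{"dx":3,"dy":0,"dz":-2.88,"roll":0,"fingers":0},{"dx":3,"dy":0,"dz":-2.88,"roll":0,"fingers":0},{"dx":3.5,"dy":0,"dz":0,"roll":0,"fingers":0},{"dx":3.5,"dy":0,"dz":0,"roll":0,"fingers":0},{"dx":2.5,"dy":0,"dz":0,"roll":0,"fingers":0},{"dx":1.57,"dy":0,"dz":0,"roll":0,"fingers":0},{"dx":0,"dy":0,"dz":0,"roll":0,"fingers":0},{"dx":0,"dy":0,"dz":0,"roll":0,"fingers":0}]' 30
python3 -c "
from h import *
f=arm.grab_frame('wrist'); cv2.imwrite('pics/w2.png',f['frame'][:,:,::-1])
plan(.4665,.0595,.022,np.radians(10.5))"
```

```text
t: 2.63
ee_pos: [0.4669, 0.0586, 0.0213]
orientation: [0.543, 0.452, 0.543, -0.454]
wrist_force: [0.7, 0.2, -0.6]
grip_width: 0.0876
roll -0.003 dx dy dz cm [ 0.03 -0.11 -0.08] cur [0.4677 0.0589 0.0223] jaw 10.3
```

View pics/w2.png

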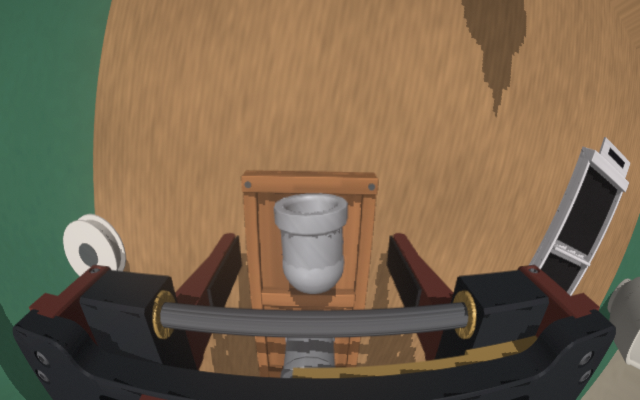

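```bash
python3 -m jog '[{"dx":0,"dy":0,"dz":0,"roll":0,"fingers":255},{"dx":0,"dy":0,"dz":0,"roll":0,"fingers":255},{"dx":0,"dy":0,"dz":0,"roll":0,"fingers":255},{"dx":0,"dy":0,"dz":0,"roll":0,"fingers":255},{"dx":0,"dy":0,"dz":0,"roll":0,"fingers":255},{"dx":0,"dy":0,"dz":0,"roll":0,"fingers":255},{"dx":0,"dy":0,"dz":0,"roll":0,"fingers":255},{"dx":0,"dy":0,"dz":0,"roll":0,"fingers":255}]' 30 && python3 -m jog '[{"dx":-1,"dy":0,"dz":0,"roll":0,"fingers":255},{"dx":-2,"dy":0,"dz":0,"roll":0,"fingers":255},{"dx":-3,"dy":0,"dz":0,"roll":0,"fingers":255},{"dx":-3,"dy":0,"dz":0,"roll":0,"fingers":255},{"dx":-1,"dy":0,"dz":0,"roll":0,"fingers":255}]'
python3 -c "
from h import *
plan(.6487,-.113,.122,np.radians(-9.9))"
```

```text
t: 3.35
ee_pos: [0.4671, 0.0598, 0.022]
orientation: [0.543, 0.452, 0.543, -0.452]
wrist_force: [0.7, 0.5, -0.1]
grip_width: 0.0379
t: 3.77
ee_pos: [0.4686, 0.0606, 0.1259]
orientation: [0.545, 0.453, 0.542, -0.451]
wrist_force: [0.8, 0.4, -2.0]
grip_width: 0.0308
roll 0.355 dx dy dz cm [ 0.48 20.72 14.  ] cur [0.4686 0.0606 0.1259] jaw 10.5
```

```bash
python3 -m jog '[{"dx":0,"dy":0,"dz":0,"roll":0.118,"fingers":255},{"dx":0,"dy":0,"dz":0,"roll":0.118,"fingers":255},{"dx":0,"dy":0,"dz":0,"roll":0.119,"fingers":255},{"dx":0.1,"dy":3.45,"dz":2.33,"roll":0,"fingers":255},{"dx":0.1,"dy":3.45,"dz":2.33,"roll":0,"fingers":255},{"dx":0.1,"dy":3.45,"dz":2.33,"roll":0,"fingers":255},{"dx":0.1,"dy":3.45,"dz":2.33,"roll":0,"fingers":255},{"dx":0,"dy":3.45,"dz":2.33,"roll":0,"fingers":255},{"dx":0,"dy":3.45,"dz":2.33,"roll":0,"fingers":255},{"dx":0,"dy":0,"dz":0,"roll":0,"fingers":255}]'
python3 -m jog '[{"dx":0,"dy":0,"dz":0,"roll":0,"fingers":255},{"dx":0,"dy":0,"dz":0,"roll":0,"fingers":255}]'
python3 -c "
from h import *
plan(.6487,-.113,.022,np.radians(-9.9))
p,Rt=pose();f=arm.grab_frame('side'); u,v=map(int,w2px(f,p)[0]); print(u,v)
print([(h,w2px(f,p+[0,0,h])[0].round(1)) for h in(-.014,-.024,.037)])
cv2.imwrite('pics/s2.png',cv2.resize(f['frame'][v-50:v+50,u-60:u+60,::-1],None,fx=5,fy=5,interpolation=cv2.INTER_CUBIC))"
```

```text
t: 4.6
ee_pos: [0.6505, -0.122, 0.1166]
orientation: [-0.454, -0.543, -0.452, 0.543]
wrist_force: [-1.0, -0.9, -1.4]
grip_width: 0.0313
t: 4.77
ee_pos: [0.6461, -0.1128, 0.1171]
orientation: [-0.454, -0.541, -0.456, 0.542]
wrist_force: [-0.2, 0.4, -1.6]
grip_width: 0.0306
roll -0.0 dx dy dz cm [ 9.51  0.28 -0.02] cur [ 0.6461 -0.1128  0.1171] jaw -9.9
287 127
[(-0.014, array([287.9, 132.7])), (-0.024, array([288. , 136.5])), (0.037, array([287.2, 112.5]))]
```

View pics/s2.png

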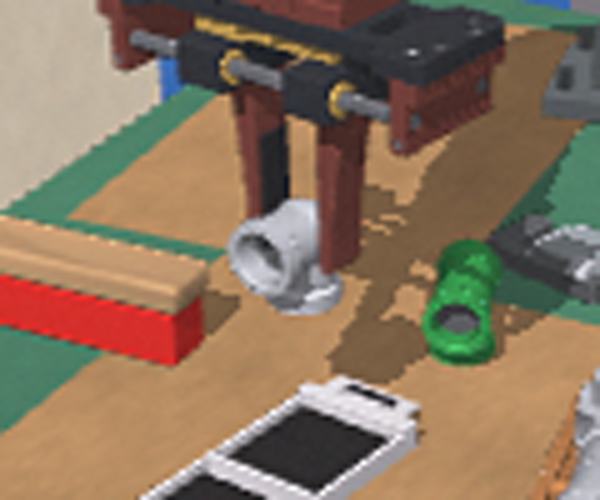

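```bash
python3 -m jog '[{"dx":2.5,"dy":0.28,"dz":0,"roll":0,"fingers":255},{"dx":3,"dy":0,"dz":0,"roll":0,"fingers":255},{"dx":2.3,"dy":0,"dz":0,"roll":0,"fingers":255},{"dx":0,"dy":0,"dz":0,"roll":0,"fingers":255},{"dx":0,"dy":0,"dz":0,"roll":0,"fingers":255}]'
for i in 1 2 ; do python3 -m jog '[{"dx":0.2,"dy":0,"dz":0,"roll":0,"fingers":255},{"dx":0,"dy":0,"dz":0,"roll":0,"fingers":255}]'; done
python3 -c "
from h import *
plan(.6487,-.113,.022,np.radians(-9.9))"
```

```text
t: 5.23
ee_pos: [0.6484, -0.1126, 0.0395]
orientation: [-0.455, -0.54, -0.456, 0.541]
wrist_force: [0.7, -0.6, -0.6]
grip_width: 0.0314
t: 5.4
ee_pos: [0.6508, -0.1136, 0.0399]
orientation: [0.456, 0.542, 0.454, -0.541]
wrist_force: [0.2, -0.7, -0.9]
grip_width: 0.0314
t: 5.57
ee_pos: [0.6503, -0.1141, 0.037]
orientation: [0.455, 0.542, 0.454, -0.541]
wrist_force: [-0.2, 0.1, -1.1]
grip_width: 0.0313
roll -0.0 dx dy dz cm [ 1.5  -0.18 -0.08] cur [ 0.6503 -0.1141  0.037 ] jaw -9.9
```

```bash
python3 -m jog '[{"dx":0.3,"dy":-0.1,"dz":0,"roll":0,"fingers":255},{"dx":0,"dy":0,"dz":0,"roll":0,"fingers":255}]'
for i in 1 2 3 4; do python3 -m jog '[{"dx":0.2,"dy":0,"dz":0,"roll":0,"fingers":255},{"dx":0,"dy":0,"dz":0,"roll":0,"fingers":255}]' | egrep 'pos|force'; done
python3 -c "
from h import *
plan(.6487,-.113,.022,np.radians(-9.9))"
```

```text
t: 5.73
ee_pos: [0.6485, -0.1139, 0.0328]
orientation: [-0.455, -0.541, -0.455, 0.541]
wrist_force: [-0.0, -0.3, -2.0]
grip_width: 0.0312
ee_pos: [0.6485, -0.1139, 0.0306]
wrist_force: [0.6, -0.4, -1.4]
ee_pos: [0.6489, -0.1143, 0.0298]
wrist_force: [-3.4, -0.5, 6.7]
ee_pos: [0.649, -0.1144, 0.0297]
wrist_force: [-8.5, -0.7, 20.5]
ee_pos: [0.6492, -0.1144, 0.0294]
wrist_force: [-13.5, 0.0, 32.2]
roll -0.001 dx dy dz cm [ 0.74 -0.07 -0.13] cur [ 0.6492 -0.1144  0.0294] jaw -9.9
```

```bash
python3 -m jog '[{"dx":-0.35,"dy":0,"dz":0,"roll":0,"fingers":255},{"dx":0,"dy":0,"dz":0,"roll":0,"fingers":255},{"dx":0,"dy":0,"dz":0,"roll":0,"fingers":0},{"dx":0,"dy":0,"dz":0,"roll":0,"fingers":0},{"dx":0,"dy":0,"dz":0,"roll":0,"fingers":0},{"dx":0,"dy":0,"dz":0,"roll":0,"fingers":0},{"dx":0,"dy":0,"dz":0,"roll":0,"fingers":0},{"dx":-2,"dy":0,"dz":0,"roll":0,"fingers":0},{"dx":-4,"dy":0,"dz":0,"roll":0,"fingers":0},{"dx":-4,"dy":0,"dz":0,"roll":0,"fingers":0}]'
python3 -c "
from h import *
plan(.478,-.0147,.022,np.radians(9))
p,Rt=pose();f=arm.grab_frame('wrist');cv2.imwrite('pics/w3.png',f['frame'][:,:,::-1])"
```

```text
t: 7.23
ee_pos: [0.6474, -0.1136, 0.1276]
orientation: [-0.454, -0.54, -0.456, 0.542]
wrist_force: [0.4, -0.9, 0.2]
grip_width: 0.0808
roll -0.33 dx dy dz cm [ 10.63 -15.14 -12.41] cur [ 0.6474 -0.1136  0.1276] jaw -9.9
```

View pics/w3.png

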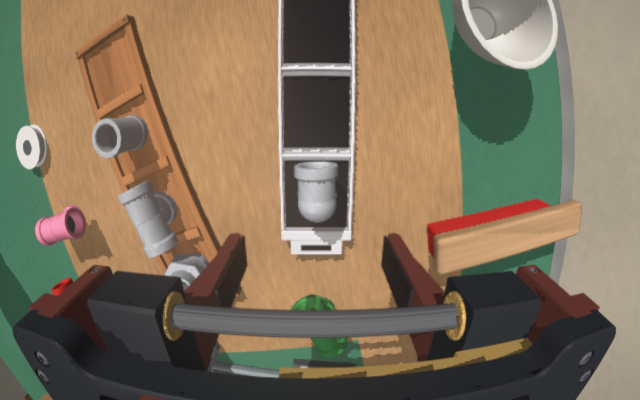

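```bash
python3 -m jog '[{"dx":0,"dy":0,"dz":0,"roll":-0.11,"fingers":0},{"dx":0,"dy":0,"dz":0,"roll":-0.11,"fingers":0},{"dx":0,"dy":0,"dz":0,"roll":-0.11,"fingers":0},{"dx":0,"dy":-3.03,"dz":-2.48,"roll":0,"fingers":0},{"dx":0,"dy":-3.03,"dz":-2.48,"roll":0,"fingers":0},{"dx":0,"dy":-3.03,"dz":-2.48,"roll":0,"fingers":0},{"dx":0,"dy":-3.03,"dz":-2.48,"roll":0,"fingers":0},{"dx":0,"dy":-3.02,"dz":-2.49,"roll":0,"fingers":0},{"dx":0,"dy":0,"dz":0,"roll":0,"fingers":0},{"dx":0,"dy":0,"dz":0,"roll":0,"fingers":0}]'
python3 -c "
from h import *
plan(.478,-.0147,.022,np.radians(9))"
```

```text
t: 8.12
ee_pos: [0.4787, -0.0143, 0.1288]
orientation: [0.539, 0.458, 0.538, -0.459]
wrist_force: [0.7, -0.1, -0.4]
grip_width: 0.0878
roll 0.002 dx dy dz cm [10.68 -0.08  0.02] cur [ 0.4787 -0.0143  0.1288] jaw 9.1
```

```bash
python3 -m jog '[{"dx":3.5,"dy":0,"dz":0,"roll":0,"fingers":0},{"dx":3.5,"dy":0,"dz":0,"roll":0,"fingers":0},{"dx":2.5,"dy":0,"dz":0,"roll":0,"fingers":0},{"dx":1.1,"dy":0,"dz":0,"roll":0,"fingers":0},{"dx":0,"dy":0,"dz":0,"roll":0,"fingers":0},{"dx":0,"dy":0,"dz":0,"roll":0,"fingers":0},{"dx":0,"dy":0,"dz":0,"roll":0,"fingers":255},{"dx":0,"dy":0,"dz":0,"roll":0,"fingers":255},{"dx":0,"dy":0,"dz":0,"roll":0,"fingers":255},{"dx":0,"dy":0,"dz":0,"roll":0,"fingers":255}]' 30
python3 -m jog '[{"dx":0,"dy":0,"dz":0,"roll":0,"fingers":255},{"dx":0,"dy":0,"dz":0,"roll":0,"fingers":255},{"dx":0,"dy":0,"dz":0,"roll":0,"fingers":255},{"dx":0,"dy":0,"dz":0,"roll":0,"fingers":255},{"dx":0,"dy":0,"dz":0,"roll":0,"fingers":255},{"dx":0,"dy":0,"dz":0,"roll":0,"fingers":255},{"dx":0,"dy":0,"dz":0,"roll":0,"fingers":255},{"dx":0,"dy":0,"dz":0,"roll":0,"fingers":255}]'
python3 -m jog '[{"dx":-0.5,"dy":0,"dz":0,"roll":0,"fingers":255},{"dx":-2,"dy":0,"dz":0,"roll":0,"fingers":255},{"dx":-3,"dy":0,"dz":0,"roll":0,"fingers":255},{"dx":-3,"dy":0,"dz":0,"roll":0,"fingers":255},{"dx":-1.5,"dy":0,"dz":0,"roll":0,"fingers":255},{"dx":0,"dy":0,"dz":0,"roll":0,"fingers":255}]'
python3 -c "
from h import *
plan(.662,-.0365,.122,np.radians(-9.9))"
```

```text
t: 8.95
ee_pos: [0.4805, -0.0152, 0.0234]
orientation: [0.538, 0.46, 0.537, -0.459]
wrist_force: [-0.2, 0.8, 0.7]
grip_width: 0.0646
t: 9.62
ee_pos: [0.4794, -0.0151, 0.0224]
orientation: [0.538, 0.459, 0.538, -0.46]
wrist_force: [-3.1, 0.2, 3.1]
grip_width: 0.0343
t: 10.12
ee_pos: [0.4823, -0.0147, 0.1259]
orientation: [0.539, 0.461, 0.536, -0.458]
wrist_force: [0.2, -1.1, -1.6]
grip_width: 0.0347
roll 0.33 dx dy dz cm [ 0.5  18.07 -0.95] cur [ 0.4823 -0.0147  0.1259] jaw 9.0
```

```bash
python3 -m jog '[{"dx":0,"dy":0,"dz":0,"roll":0.11,"fingers":255},{"dx":0,"dy":0,"dz":0,"roll":0.11,"fingers":255},{"dx":0,"dy":0,"dz":0,"roll":0.11,"fingers":255},{"dx":0,"dy":3.6,"dz":-0.2,"roll":0,"fingers":255},{"dx":0,"dy":3.6,"dz":-0.2,"roll":0,"fingers":255},{"dx":0,"dy":3.6,"dz":-0.2,"roll":0,"fingers":255},{"dx":0,"dy":3.6,"dz":-0.2,"roll":0,"fingers":255},{"dx":0,"dy":3.7,"dz":-0.15,"roll":0,"fingers":255},{"dx":0,"dy":0,"dz":0,"roll":0,"fingers":255},{"dx":0,"dy":0,"dz":0,"roll":0,"fingers":255}]'
python3 -c "
from h import *
plan(.662,-.0365,.022,np.radians(-9.9))"
```

```text
t: 10.95
ee_pos: [0.6603, -0.0368, 0.1197]
orientation: [-0.454, -0.541, -0.456, 0.542]
wrist_force: [-0.4, 0.7, -1.8]
grip_width: 0.034
roll -0.001 dx dy dz cm [ 9.77  0.18 -0.06] cur [ 0.6603 -0.0368  0.1197] jaw -9.9
```

```bash
python3 -m jog '[{"dx":3,"dy":0.1,"dz":0,"roll":0,"fingers":255},{"dx":3,"dy":0,"dz":0,"roll":0,"fingers":255},{"dx":2.7,"dy":0,"dz":0,"roll":0,"fingers":255},{"dx":0.2,"dy":0,"dz":0,"roll":0,"fingers":255},{"dx":0,"dy":0,"dz":0,"roll":0,"fingers":255},{"dx":0,"dy":0,"dz":0,"roll":0,"fingers":255}]'
for i in 1 2 3 4; do python3 -m jog '[{"dx":0.2,"dy":0,"dz":0,"roll":0,"fingers":255},{"dx":0,"dy":0,"dz":0,"roll":0,"fingers":255}]' | egrep 'pos|force'; done
```

```text
t: 11.45
ee_pos: [0.6609, -0.0366, 0.0345]
orientation: [0.455, 0.541, 0.455, -0.541]
wrist_force: [0.5, 0.3, -0.7]
grip_width: 0.0346
ee_pos: [0.6617, -0.0369, 0.0332]
wrist_force: [0.0, -0.1, -2.5]
ee_pos: [0.6611, -0.037, 0.0301]
wrist_force: [0.6, 1.0, -1.3]
ee_pos: [0.6607, -0.037, 0.0273]
wrist_force: [0.0, 0.3, -1.7]
ee_pos: [0.6605, -0.0369, 0.0251]
wrist_force: [-0.2, 0.8, -1.2]
```

```bash
for i in 1 2 ; do python3 -m jog '[{"dx":0.15,"dy":0,"dz":0,"roll":0,"fingers":255},{"dx":0,"dy":0,"dz":0,"roll":0,"fingers":255}]' | egrep 'pos|force'; done
```

```text
ee_pos: [0.6606, -0.0369, 0.0236]
wrist_force: [-0.4, -0.8, -1.8]
ee_pos: [0.6609, -0.0369, 0.0225]
wrist_force: [0.2, 0.1, 0.0]
```

```bash
python3 -m jog '[{"dx":0.05,"dy":0,"dz":0,"roll":0,"fingers":255},{"dx":0,"dy":0,"dz":0,"roll":0,"fingers":0},{"dx":0,"dy":0,"dz":0,"roll":0,"fingers":0},{"dx":0,"dy":0,"dz":0,"roll":0,"fingers":0},{"dx":0,"dy":0,"dz":0,"roll":0,"fingers":0},{"dx":0,"dy":0,"dz":0,"roll":0,"fingers":0},{"dx":-2,"dy":0,"dz":0,"roll":0,"fingers":0},{"dx":-4,"dy":0,"dz":0,"roll":0,"fingers":0},{"dx":-4,"dy":0,"dz":0,"roll":0,"fingers":0},{"dx":0,"dy":0,"dz":0,"roll":0,"fingers":0}]'
python3 -c "
from h import *
plan(.4885,-.100,.022,np.radians(9.2))"
```

```text
t: 13.28
ee_pos: [0.6651, -0.0363, 0.1302]
orientation: [0.457, 0.544, 0.452, -0.538]
wrist_force: [1.1, -0.3, 0.8]
grip_width: 0.0874
roll -0.334 dx dy dz cm [ 10.6  -18.58   3.49] cur [ 0.6651 -0.0363  0.1302] jaw -9.9
```

```bash
python3 -m jog '[{"dx":0,"dy":0,"dz":0,"roll":-0.111,"fingers":0},{"dx":0,"dy":0,"dz":0,"roll":-0.111,"fingers":0},{"dx":0,"dy":0,"dz":0,"roll":-0.112,"fingers":0},{"dx":0,"dy":-3.7,"dz":0.7,"roll":0,"fingers":0},{"dx":0,"dy":-3.7,"dz":0.7,"roll":0,"fingers":0},{"dx":0,"dy":-3.7,"dz":0.7,"roll":0,"fingers":0},{"dx":0,"dy":-3.7,"dz":0.7,"roll":0,"fingers":0},{"dx":0,"dy":-3.7,"dz":0.7,"roll":0,"fingers":0},{"dx":0,"dy":0,"dz":0,"roll":0,"fingers":0},{"dx":0,"dy":0,"dz":0,"roll":0,"fingers":0}]'
python3 -c "
from h import *
plan(.4885,-.100,.022,np.radians(9.2))
f=arm.grab_frame('top');cv2.imwrite('pics/t3.png',cv2.resize(f['frame'][90:250,250:460,::-1],None,fx=3,fy=3))"
```

```text
t: 14.12
ee_pos: [0.4824, -0.1025, 0.1222]
orientation: [0.538, 0.458, 0.538, -0.459]
wrist_force: [1.3, -0.7, -0.6]
grip_width: 0.0878
roll -0.002 dx dy dz cm [10.02  0.65 -0.16] cur [ 0.4824 -0.1025  0.1222] jaw 9.1
```

View pics/t3.png

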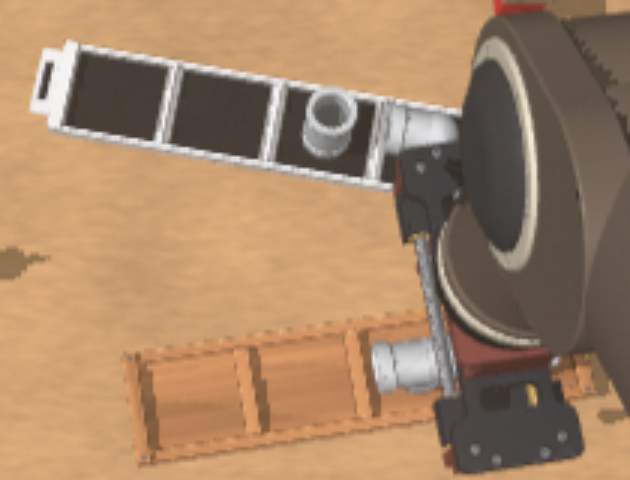

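```bash
python3 -m jog '[{"dx":3.5,"dy":0.5,"dz":-0.15,"roll":0,"fingers":0},{"dx":3.5,"dy":0,"dz":0,"roll":0,"fingers":0},{"dx":2,"dy":0,"dz":0,"roll":0,"fingers":0},{"dx":1,"dy":0,"dz":0,"roll":0,"fingers":0},{"dx":0,"dy":0,"dz":0,"roll":0,"fingers":0},{"dx":0,"dy":0,"dz":0,"roll":0,"fingers":0},{"dx":0,"dy":0,"dz":0,"roll":0,"fingers":255},{"dx":0,"dy":0,"dz":0,"roll":0,"fingers":255},{"dx":0,"dy":0,"dz":0,"roll":0,"fingers":255},{"dx":0,"dy":0,"dz":0,"roll":0,"fingers":255}]' 30
python3 -m jog '[{"dx":0,"dy":0,"dz":0,"roll":0,"fingers":255},{"dx":0,"dy":0,"dz":0,"roll":0,"fingers":255},{"dx":0,"dy":0,"dz":0,"roll":0,"fingers":255},{"dx":0,"dy":0,"dz":0,"roll":0,"fingers":255},{"dx":0,"dy":0,"dz":0,"roll":0,"fingers":255},{"dx":0,"dy":0,"dz":0,"roll":0,"fingers":255},{"dx":0,"dy":0,"dz":0,"roll":0,"fingers":255},{"dx":0,"dy":0,"dz":0,"roll":0,"fingers":255}]'
python3 -m jog '[{"dx":-0.5,"dy":0,"dz":0,"roll":0,"fingers":255},{"dx":-2,"dy":0,"dz":0,"roll":0,"fingers":255},{"dx":-3,"dy":0,"dz":0,"roll":0,"fingers":255},{"dx":-3,"dy":0,"dz":0,"roll":0,"fingers":255},{"dx":-1.5,"dy":0,"dz":0,"roll":0,"fingers":255},{"dx":0,"dy":0,"dz":0,"roll":0,"fingers":255}]'
python3 -c "
from h import *
plan(.6755,.040,.122,np.radians(-9.9))"
```

```text
t: 15.0
ee_pos: [0.4891, -0.0991, 0.0229]
orientation: [0.539, 0.458, 0.538, -0.458]
wrist_force: [-0.2, 0.1, -0.5]
grip_width: 0.065
t: 15.67
ee_pos: [0.4883, -0.0989, 0.0219]
orientation: [0.539, 0.458, 0.539, -0.458]
wrist_force: [-1.2, 0.6, 1.6]
grip_width: 0.0304
t: 16.17
ee_pos: [0.4905, -0.099, 0.1253]
orientation: [0.54, 0.459, 0.537, -0.457]
wrist_force: [0.9, -0.8, -2.5]
grip_width: 0.0304
roll 0.334 dx dy dz cm [  0.37  15.83 -16.88] cur [ 0.4905 -0.099   0.1253] jaw 9.2
```

```bash
python3 -m jog '[{"dx":0,"dy":0,"dz":0,"roll":0.111,"fingers":255},{"dx":0,"dy":0,"dz":0,"roll":0.111,"fingers":255},{"dx":0,"dy":0,"dz":0,"roll":0.112,"fingers":255},{"dx":0,"dy":2.64,"dz":-2.81,"roll":0,"fingers":255},{"dx":0,"dy":2.64,"dz":-2.81,"roll":0,"fingers":255},{"dx":0,"dy":2.64,"dz":-2.81,"roll":0,"fingers":255},{"dx":0,"dy":2.64,"dz":-2.81,"roll":0,"fingers":255},{"dx":0,"dy":2.64,"dz":-2.81,"roll":0,"fingers":255},{"dx":0,"dy":2.64,"dz":-2.81,"roll":0,"fingers":255},{"dx":0,"dy":0,"dz":0,"roll":0,"fingers":255}]'
python3 -m jog '[{"dx":0,"dy":0,"dz":0,"roll":0,"fingers":255},{"dx":0,"dy":0,"dz":0,"roll":0,"fingers":255}]'
python3 -c "
from h import *
plan(.6755,.040,.022,np.radians(-9.9))"
```

```text
t: 17.0
ee_pos: [0.6768, 0.0472, 0.1195]
orientation: [0.455, 0.541, 0.458, -0.539]
wrist_force: [-2.7, 0.6, -2.2]
grip_width: 0.0306
t: 17.17
ee_pos: [0.6723, 0.0398, 0.1197]
orientation: [-0.455, -0.54, -0.456, 0.542]
wrist_force: [-0.2, -0.8, -2.9]
grip_width: 0.0306
roll 0.0 dx dy dz cm [ 9.77  0.34 -0.09] cur [0.6723 0.0398 0.1197] jaw -9.9
```

```bash
python3 -m jog '[{"dx":3,"dy":0.25,"dz":0,"roll":0,"fingers":255},{"dx":3,"dy":0,"dz":0,"roll":0,"fingers":255},{"dx":2.7,"dy":0,"dz":0,"roll":0,"fingers":255},{"dx":0.5,"dy":0,"dz":0,"roll":0,"fingers":255},{"dx":0,"dy":0,"dz":0,"roll":0,"fingers":255},{"dx":0,"dy":0,"dz":0,"roll":0,"fingers":255}]'
for i in 1 2 3 ; do python3 -m jog '[{"dx":0.15,"dy":0,"dz":0,"roll":0,"fingers":255},{"dx":0,"dy":0,"dz":0,"roll":0,"fingers":255}]' | egrep 'pos|force'; done
```

```text
t: 17.67
ee_pos: [0.6761, 0.0388, 0.0308]
orientation: [0.455, 0.542, 0.455, -0.541]
wrist_force: [0.4, -0.2, -1.8]
grip_width: 0.0301
ee_pos: [0.6771, 0.0394, 0.0304]
wrist_force: [-0.6, -0.2, -2.4]
ee_pos: [0.6764, 0.0395, 0.0278]
wrist_force: [0.7, 0.5, -2.2]
ee_pos: [0.676, 0.0395, 0.0255]
wrist_force: [-0.2, 0.0, -2.1]
```

```bash
for i in 1 2 ; do python3 -m jog '[{"dx":0.15,"dy":0,"dz":0,"roll":0,"fingers":255},{"dx":0,"dy":0,"dz":0,"roll":0,"fingers":255}]' | egrep 'pos|force'; done
python3 -m jog '[{"dx":0,"dy":0,"dz":0,"roll":0,"fingers":255}]' | egrep 'pos|force'
```

```text
ee_pos: [0.6758, 0.0396, 0.0236]
wrist_force: [0.3, -0.1, -3.6]
ee_pos: [0.6758, 0.0395, 0.0221]
wrist_force: [-0.4, -0.1, -2.8]
ee_pos: [0.6759, 0.0395, 0.0222]
wrist_force: [-0.3, 0.4, -2.4]
```

```bash
python3 -m jog '[{"dx":0.1,"dy":0,"dz":0,"roll":0,"fingers":255},{"dx":0,"dy":0,"dz":0,"roll":0,"fingers":255}]' | egrep 'pos|force'
python3 -m jog '[{"dx":0,"dy":0,"dz":0,"roll":0,"fingers":0},{"dx":0,"dy":0,"dz":0,"roll":0,"fingers":0},{"dx":0,"dy":0,"dz":0,"roll":0,"fingers":0},{"dx":0,"dy":0,"dz":0,"roll":0,"fingers":0},{"dx":0,"dy":0,"dz":0,"roll":0,"fingers":0},{"dx":0,"dy":0,"dz":0,"roll":0,"fingers":0},{"dx":-2,"dy":0,"dz":0,"roll":0,"fingers":0},{"dx":-4,"dy":0,"dz":0,"roll":0,"fingers":0},{"dx":-4,"dy":0,"dz":0,"roll":0,"fingers":0},{"dx":0,"dy":0,"dz":0,"roll":0,"fingers":0}]'
python3 -c "
from h import *
plan(.505,-.170,.0185,np.radians(18.5))"
```

```text
ee_pos: [0.6761, 0.0395, 0.022]
wrist_force: [-2.4, -0.7, 1.9]
t: 19.58
ee_pos: [0.6803, 0.0407, 0.1299]
orientation: [0.457, 0.545, 0.453, -0.538]
wrist_force: [1.4, 0.5, 1.1]
grip_width: 0.0877
roll -0.496 dx dy dz cm [ 10.83 -23.43  14.46] cur [0.6803 0.0407 0.1299] jaw -9.9
```

```bash
python3 -m jog '[{"dx":0,"dy":0,"dz":0,"roll":-0.124,"fingers":0},{"dx":0,"dy":0,"dz":0,"roll":-0.124,"fingers":0},{"dx":0,"dy":0,"dz":0,"roll":-0.124,"fingers":0},{"dx":0,"dy":0,"dz":0,"roll":-0.124,"fingers":0},{"dx":0,"dy":-3.3,"dz":2.07,"roll":0,"fingers":0},{"dx":0,"dy":-3.3,"dz":2.07,"roll":0,"fingers":0},{"dx":0,"dy":-3.3,"dz":2.07,"roll":0,"fingers":0},{"dx":0,"dy":-3.3,"dz":2.07,"roll":0,"fingers":0},{"dx":0,"dy":-3.3,"dz":2.07,"roll":0,"fingers":0},{"dx":0,"dy":-3.3,"dz":2.07,"roll":0,"fingers":0}]'
python3 -m jog '[{"dx":0,"dy":-3.2,"dz":2,"roll":0,"fingers":0},{"dx":0,"dy":0,"dz":0,"roll":0,"fingers":0},{"dx":0,"dy":0,"dz":0,"roll":0,"fingers":0},{"dx":0,"dy":0,"dz":0,"roll":0,"fingers":0}]'
python3 -c "
from h import *
plan(.505,-.170,.0185,np.radians(18.5))
p,Rt=pose();f=arm.grab_frame('wrist');np.savez('w4.npz',p=p,Rt=Rt,**f);cv2.imwrite('pics/w4.png',f['frame'][:,:,::-1])"
```

```text
t: 20.42
ee_pos: [0.5264, -0.1424, 0.1214]
orientation: [0.574, 0.413, 0.574, -0.413]
wrist_force: [1.3, -0.7, 0.2]
grip_width: 0.0877
t: 20.75
ee_pos: [0.5042, -0.1699, 0.1218]
orientation: [0.574, 0.413, 0.574, -0.413]
wrist_force: [0.1, 0.2, 0.7]
grip_width: 0.0877
roll -0.0 dx dy dz cm [10.33  0.06  0.03] cur [ 0.5042 -0.1699  0.1218] jaw 18.5
```

View pics/w4.png

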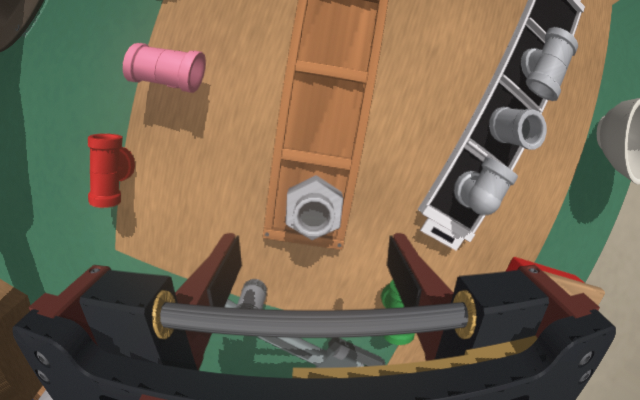

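```bash
python3 -m jog '[{"dx":3.5,"dy":0,"dz":0,"roll":0,"fingers":0},{"dx":3.5,"dy":0,"dz":0,"roll":0,"fingers":0},{"dx":2.2,"dy":0,"dz":0,"roll":0,"fingers":0},{"dx":1.1,"dy":0,"dz":0,"roll":0,"fingers":0},{"dx":0,"dy":0,"dz":0,"roll":0,"fingers":0},{"dx":0,"dy":0,"dz":0,"roll":0,"fingers":0},{"dx":0,"dy":0,"dz":0,"roll":0,"fingers":255},{"dx":0,"dy":0,"dz":0,"roll":0,"fingers":255},{"dx":0,"dy":0,"dz":0,"roll":0,"fingers":255},{"dx":0,"dy":0,"dz":0,"roll":0,"fingers":255}]' 35
python3 -m jog '[{"dx":0,"dy":0,"dz":0,"roll":0,"fingers":255},{"dx":0,"dy":0,"dz":0,"roll":0,"fingers":255},{"dx":0,"dy":0,"dz":0,"roll":0,"fingers":255},{"dx":0,"dy":0,"dz":0,"roll":0,"fingers":255},{"dx":0,"dy":0,"dz":0,"roll":0,"fingers":255},{"dx":0,"dy":0,"dz":0,"roll":0,"fingers":255},{"dx":0,"dy":0,"dz":0,"roll":0,"fingers":255},{"dx":0,"dy":0,"dz":0,"roll":0,"fingers":255}]'
python3 -m jog '[{"dx":-0.5,"dy":0,"dz":0,"roll":0,"fingers":255},{"dx":-2,"dy":0,"dz":0,"roll":0,"fingers":255},{"dx":-3,"dy":0,"dz":0,"roll":0,"fingers":255},{"dx":-3,"dy":0,"dz":0,"roll":0,"fingers":255},{"dx":-1.8,"dy":0,"dz":0,"roll":0,"fingers":255},{"dx":0,"dy":0,"dz":0,"roll":0,"fingers":255}]'
python3 -c "
from h import *
plan(.689,.1165,.122,np.radians(-9.9))"
```

```text
t: 21.63
ee_pos: [0.5042, -0.1706, 0.0194]
orientation: [0.574, 0.413, 0.573, -0.413]
wrist_force: [-0.9, -0.2, -0.2]
grip_width: 0.0645
t: 22.3
ee_pos: [0.5039, -0.1703, 0.0187]
orientation: [0.574, 0.413, 0.574, -0.413]
wrist_force: [-0.2, 0.9, 4.6]
grip_width: 0.0463
t: 22.8
ee_pos: [0.5053, -0.1706, 0.1247]
orientation: [0.575, 0.414, 0.572, -0.413]
wrist_force: [0.5, -0.5, -3.9]
grip_width: 0.0463
roll 0.496 dx dy dz cm [  0.23  13.16 -31.44] cur [ 0.5053 -0.1706  0.1247] jaw 18.5
```

```bash
python3 -m jog '[{"dx":0,"dy":0,"dz":0,"roll":0.124,"fingers":255},{"dx":0,"dy":0,"dz":0,"roll":0.124,"fingers":255},{"dx":0,"dy":0,"dz":0,"roll":0.124,"fingers":255},{"dx":0,"dy":0,"dz":0,"roll":0.124,"fingers":255},{"dx":0,"dy":1.46,"dz":-3.49,"roll":0,"fingers":255},{"dx":0,"dy":1.46,"dz":-3.49,"roll":0,"fingers":255},{"dx":0,"dy":1.46,"dz":-3.49,"roll":0,"fingers":255},{"dx":0,"dy":1.46,"dz":-3.49,"roll":0,"fingers":255},{"dx":0,"dy":1.46,"dz":-3.49,"roll":0,"fingers":255},{"dx":0,"dy":1.46,"dz":-3.49,"roll":0,"fingers":255}]'
python3 -m jog '[{"dx":0,"dy":1.46,"dz":-3.49,"roll":0,"fingers":255},{"dx":0,"dy":1.46,"dz":-3.49,"roll":0,"fingers":255},{"dx":0,"dy":1.46,"dz":-3.49,"roll":0,"fingers":255},{"dx":0,"dy":0,"dz":0,"roll":0,"fingers":255},{"dx":0,"dy":0,"dz":0,"roll":0,"fingers":255},{"dx":0,"dy":0,"dz":0,"roll":0,"fingers":255}]'
python3 -c "
from h import *
plan(.689,.1165,.0185,np.radians(-9.9))"
```

```text
t: 23.63
ee_pos: [0.6254, 0.0222, 0.1192]
orientation: [-0.454, -0.54, -0.455, 0.542]
wrist_force: [1.0, -0.2, -3.2]
grip_width: 0.0464
t: 24.13
ee_pos: [0.6858, 0.1162, 0.1189]
orientation: [-0.455, -0.54, -0.456, 0.543]
wrist_force: [0.0, -0.7, -4.3]
grip_width: 0.0461
roll 0.0 dx dy dz cm [10.04  0.34 -0.11] cur [0.6858 0.1162 0.1189] jaw -9.9
```

```bash
python3 -m jog '[{"dx":3,"dy":0.25,"dz":-0.05,"roll":0,"fingers":255},{"dx":3,"dy":0,"dz":0,"roll":0,"fingers":255},{"dx":2.7,"dy":0,"dz":0,"roll":0,"fingers":255},{"dx":0.7,"dy":0,"dz":0,"roll":0,"fingers":255},{"dx":0,"dy":0,"dz":0,"roll":0,"fingers":255},{"dx":0,"dy":0,"dz":0,"roll":0,"fingers":255}]'
for i in 1 2 3 4; do python3 -m jog '[{"dx":0.15,"dy":0,"dz":0,"roll":0,"fingers":255},{"dx":0,"dy":0,"dz":0,"roll":0,"fingers":255}]' | egrep 'pos|force'; done
```

```text
t: 24.63
ee_pos: [0.6898, 0.1156, 0.0279]
orientation: [-0.455, -0.541, -0.455, 0.542]
wrist_force: [0.4, -0.3, -3.7]
grip_width: 0.0467
ee_pos: [0.6909, 0.1166, 0.0279]
wrist_force: [0.2, 0.6, -3.6]
ee_pos: [0.6902, 0.1167, 0.0254]
wrist_force: [-0.3, 0.4, -3.7]
ee_pos: [0.6897, 0.1166, 0.023]
wrist_force: [-0.1, -0.4, -3.2]
ee_pos: [0.6895, 0.1166, 0.0211]
wrist_force: [-0.6, 0.6, -3.8]
```

```bash
for i in 1 2; do python3 -m jog '[{"dx":0.12,"dy":0,"dz":0,"roll":0,"fingers":255},{"dx":0,"dy":0,"dz":0,"roll":0,"fingers":255}]' | egrep 'pos|force'; done; python3 -m jog '[{"dx":0.05,"dy":0,"dz":0,"roll":0,"fingers":255},{"dx":0,"dy":0,"dz":0,"roll":0,"fingers":255}]' | egrep 'pos|force'
```

```text
ee_pos: [0.6896, 0.1166, 0.0199]
wrist_force: [0.4, 0.3, -4.4]
ee_pos: [0.6897, 0.1167, 0.0189]
wrist_force: [1.0, -0.0, -3.2]
ee_pos: [0.6897, 0.1167, 0.0189]
wrist_force: [-0.9, 0.9, -0.2]
```

Contact. Release, rise, and back off to look.

```bash
python3 -m jog '[{"dx":0,"dy":0,"dz":0,"roll":0,"fingers":0},{"dx":0,"dy":0,"dz":0,"roll":0,"fingers":0},{"dx":0,"dy":0,"dz":0,"roll":0,"fingers":0},{"dx":0,"dy":0,"dz":0,"roll":0,"fingers":0},{"dx":0,"dy":0,"dz":0,"roll":0,"fingers":0},{"dx":0,"dy":0,"dz":0,"roll":0,"fingers":0},{"dx":-2,"dy":0,"dz":0,"roll":0,"fingers":0},{"dx":-4,"dy":0,"dz":0,"roll":0,"fingers":0},{"dx":-4,"dy":0,"dz":0,"roll":0,"fingers":0},{"dx":-4,"dy":0,"dz":0,"roll":0,"fingers":0}]'
python3 -m jog '[{"dx":0,"dy":-4,"dz":0,"roll":0,"fingers":0},{"dx":0,"dy":-4,"dz":0,"roll":0,"fingers":0},{"dx":0,"dy":-4,"dz":0,"roll":0,"fingers":0},{"dx":0,"dy":-4,"dz":0,"roll":0,"fingers":0},{"dx":0,"dy":-4,"dz":0,"roll":0,"fingers":0},{"dx":0,"dy":-4,"dz":0,"roll":0,"fingers":0},{"dx":0,"dy":0,"dz":0,"roll":0,"fingers":0},{"dx":0,"dy":0,"dz":0,"roll":0,"fingers":0}]'
python3 -c "
from h import *
f=arm.grab_frame('top');cv2.imwrite('pics/t5.png',cv2.resize(f['frame'][90:190,250:430,::-1],None,fx=4,fy=4,interpolation=cv2.INTER_CUBIC))
f=arm.grab_frame('side');cv2.imwrite('pics/s5.png',cv2.resize(f['frame'][120:330,170:350,::-1],None,fx=2.8,fy=2.8,interpolation=cv2.INTER_CUBIC))"
```

```text
t: 26.63
ee_pos: [0.6892, 0.1166, 0.1598]
orientation: [-0.455, -0.541, -0.455, 0.542]
wrist_force: [1.4, 0.3, -0.3]
grip_width: 0.0877
t: 27.3
ee_pos: [0.452, 0.1582, 0.1592]
orientation: [0.456, 0.541, 0.455, -0.541]
wrist_force: [0.8, -0.9, 0.1]
grip_width: 0.0876
```

View pics/t5.png

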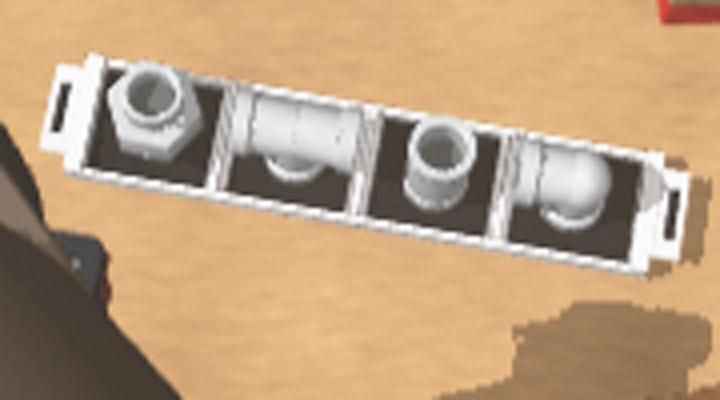

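View pics/s5.png

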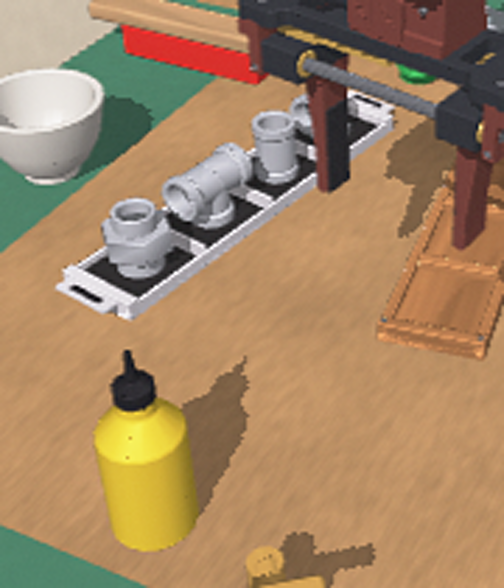

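```bash
python3 -c "
from h import *
f=arm.grab_frame('top')
P=px2w(f,[(249.6+x/4,89.6+y/4) for x,y in((155,94),(299,128),(443,147),(577,178))],[.058,.05,.058,.05])
B=np.array([[.689,.1165],[.6755,.04],[.662,-.0365],[.6487,-.113]]);print(P.round(4),((P[:,:2]-B)*1000).round(1))
arm.sign_off()"
```

```text
[[ 0.6882  0.1136  0.058 ]
 [ 0.6733  0.0381  0.05  ]
 [ 0.6603 -0.0369  0.058 ]
 [ 0.6469 -0.1076  0.05  ]] [[-0.8 -2.9]
 [-2.2 -1.9]
 [-1.7 -0.4]
 [-1.8  5.4]]
the job is handed in; nothing more can be done
```

The row is reversed in the metal tray and the job is handed in. From the robot's left, the bays now hold union, tee, coupling and elbow. They were moved one at a time: elbow, coupling, tee, then union. It took about 27 s of the 102 s.

- **Position:** the final top view puts the union, tee and coupling within about 3 mm of their bay centres. The elbow measures about 5 mm off along the row. Its rounded bend makes that reading less certain, as the gripper was about 1.5 mm from the bay centre when it was set down.
- **Standing and clearances:** the top and side pictures show the fittings upright, the oil bottle standing and the wooden tray empty where it is visible. In the last side view the gripper partly hid the elbow, which I had seen standing in its bay right after it was placed.
- **What went less well:** I lifted the elbow before the fingers had fully closed, so it sat about 8 mm low in the grip. I lowered it by force until it touched the liner. The wrist force reached about 35 N before I backed off and released it.

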